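Unlatch the soaking tub and hold its lid open

ROBOT

A 6-joint arm with a two-finger parallel gripper is mounted at the origin on the work surface. World frame = base frame: x ahead of the robot, y to its left, z up, the work surface at z = 0. Lengths are in mm, angles in rad, forces in N, time in s.
With the tool pointing down it reaches from about 400 to 925 mm from the base axis. Payload 12.5 kg.
Tool frame: the origin (TCP) lies on the mounting face of the last link; the fingertips stand 190 mm ahead of it and the grasp point (between the pads) lies 171 mm ahead of it; z points along the fingers, y is the line along which they close (so a half turn about z gives the same grasp; the last joint's range is limited). The gripper opens to 95 mm and grips with 3 to 60 N. Pads are 20 mm wide; open, the fingers measure 119 mm over their backs; the gripper's body (75 mm by 180 mm) begins 59 mm behind the grasp point.
Start: joints at [-0.106, 0.491, 1.559, -0, 1.092, -0.106], TCP at [625, 0.023, 404.761] pointing down, gripper open.
Joint ranges: [-3.1, 3.1], [-0.84, 2.19], [0.05, 2.79], [-1.13, 4.28], [0.06, 2.93], [-2.69, 2.69]. Speed limits (rad/s): [2.22, 2.22, 2.79, 3.14, 3.14, 3.14].

INTERFACE

Orientations are given as [roll, pitch, yaw] about the fixed x, y, z axes, in that order (R = Rz(yaw) Ry(pitch) Rx(roll)).
In Python, from cell import env gives the robot as it stands.
- The arm moves only by the tool carry_out, never from a script. Its argument "series" is a list of rows, each a list of 5 numbers: the shift along the tool's x, y, z in m, then the turn about the tool's z in degrees, then the opening, from 0 (shut) to 1 (fully open). A call has 1 to 20 rows; each row is the pose to reach, as a shift and turn from the pose commanded when the call began, along the tool's axes at that moment; what a row does not reach only later rows make up. A row lasts 1/8 s, in which the tool goes at most 62.5 mm and 10.7 degrees, less where a joint would pass 70% of its speed; a pose out of reach is approached as far as the arm can. A call with a gripper value outside its range is refused whole. The fingers move at their own pace and stop on an object; the grip force is fixed at half the most. Time passes only in rows, so rows that repeat a pose let the fingers close. It gives the time, the measured TCP pose, the force, the opening and the grip force at its end, in the units of the state.
- env.state(): the state, without advancing time (a new reading comes with each control period).
- env.read_camera(name): name is "scene" or "side" or "wrist"; returns (picture, depth): 420x560x3 uint8, red, green, blue; 420x560 float32, mm along the optical axis (not along the pixel's ray), 0 where there is no reading.
- env.get_calibration(name): a dict with "intrinsics" (3x3 intrinsics, pixels), "D" ([k1, k2, p1, p2, k3] as OpenCV has them; the pictures are not rectified), "cam_to_world" (4x4, takes a point from camera to world coordinates); the wrist camera has in their place "T_tool_cam" (4x4, takes a point from camera to tool coordinates, whose origin is the TCP and whose axes are the flange's). Camera axes: x right, y up, looking along -z (the intrinsics and any distortion apply to the point x, -y, -z); pixel columns grow to the right and rows downward; lengths in mm; the calibration is good to about 2 mm. A picture is of the moment at which its call begins: read the wrist's pose just before it. get_calibration takes no time and is no camera call.
- env.job_done(): hands the job in; it is judged then, once.
The state is a dict: "t": time; "joints": joint angles; "qvel": joint speeds; "tau": joint torques, N m; "eef_pos": TCP position; "tcp_rot": TCP orientation; "ft_force": force on the tool from outside, world axes, zero at the start; "moment": the same for the moment, N m; "opening": opening from 0.0 (shut) to 1.0 (fully open); "grip_force": force on a finger pad.
Only numpy, scipy, OpenCV 4.12 (cv2) and the standard library are available. Lean on these libraries where they do the work, as an engineer would, in place of code of your own. Each camera call takes 0.05 s, during which the arm holds its last target. There are 200 camera calls.

TASK

Press the red latch lever beside the clear soaking tub down until it clicks and stays down by itself, which frees the lid. Then, with the gripper, raise the lid (the black bar is its grip) and hold it open at 50 degrees, level with the orange ball on the side arc, so that a colleague can reach in with both hands; leave everything else where it stands. The lid falls shut when let go, so finish while still holding it there, steady.

Things in the scene. Friction and masses are not known exactly. Their poses are not given: they have to be found in the camera images.
- tub: Clear tub, fixed, 200 (x) x 280 (y) x 120 mm high; origin under its centre, x from the lid's front to its hinge, y left, z up; yaw within 0.3 rad. In its frame (mm): hinge axis along y at x 100, z 124; grey latch housing x -50 to 16, y -196 to -152, 112 high, its 55 high foot reaching x -90; wire angle arc on the +y side at y 162, to 266 high. Two sealed cups stand inside.
- lid (a joint): Lid angle, rad: 0 shut and level, grows as its front rises, stop 1.25; 50 degrees is 0.873. Clear plate, purple border, 205 x 284 x 8 mm, about 0.4 kg, hinged at its far edge, pushed shut by its weight and a weak spring (1.5 to 3.5 N up at the bar holds it). The latch hook locks it until the lever is down.
- bar (a point): Middle of the lid's black round grip bar, 13 mm thick, 130 long along the tub's y, 250 from the hinge axis, level with the plate; shut, at tub (-150, 0, 124) mm, 45 mm before the lid's edge. Open space before, behind and beneath; arms join its ends to the lid, the inner 110 mm are free. Pinch it from above; it turns in the fingers as the lid swings. Axes are the lid's.
- lid_hinge (a point): Middle of the lid's hinge axis (along the tub's y), 124 mm above the table; moves not.
- latch (a joint): Angle of the red latch lever, rad: 0 up (hook over the lid's side pin), grows as the pad goes down; a sprung pawl clicks in at about 0.52 and holds it near 0.48, end stop 0.58. Let go earlier, it springs up. Takes 2 N at first and 4 to 6 N to click. Down, its hook is clear of the pin.
- latch_pad (a point): Middle of the top of the lever's red thumb pad, 34 x 36 mm. The lever turns about the tub's y through latch_pivot; up, this point is 85 mm before (tub -x) and 30 above the pivot, at tub (-150, -172, 105) mm; at the click about 89 before and 16 below it, at the end stop 21 below. Free space above and before it.
- latch_pivot (a point): Pivot of the red lever, at tub (-65, -172, 75) mm; fixed. The red hook stands up to 61 mm above it.
- mark (a point): Centre of the orange ball, 18 mm, on the side arc: 150 mm from the hinge axis and 50 degrees above level, so the lid's plate is level with it at the wanted angle.
- sample_a: Bystander inside the tub: sealed brown cup with green cap, 52 mm diameter, 60 mm high, origin under its centre.
- sample_b: Bystander inside the tub: the same with yellow cap.
- kettle: Bystander: steel kettle with black handle, 160 mm wide, 196 mm high, origin under its centre.
- pellet_jar: Bystander: jar of brown pellets, white cap, 90 mm diameter, 130 mm high, origin under its centre.
- spray: Bystander: white bottle with blue label and purple cap, 68 mm diameter, 190 mm high, origin under its centre.
- beaker: Bystander: clear beaker, 84 mm diameter, 110 mm high, origin under its centre.
- scoop: Bystander: black-handled spoon, 200 mm long, lying flat.
- glove_box: Bystander: purple carton, 120 x 230 x 70 mm, origin under its centre.

How it is judged (in metres and radians):
On the way, in this order (a step that is already met when the one before it is completed fails the run):
1. the latch lever stays down by itself, nothing touching it, with the lid still shut (value of joint latch above 0.42 rad and contact force between each of the arm, the fingers and latch below 0.1 N and value of joint lid below 0.1 rad), for 0.2 s.
2. the gripper holds the lid open at 50 degrees, within 6 (value of joint lid between 0.768 and 0.977 rad and contact force between the fingers and lid above 0.5 N), for 0.3 s.
At the end, for the whole second after the job is handed in: The program ends with the gripper still holding the lid (fingers press on it with over 0.5 N), steady (under 0.1 rad/s) at 50 degrees, give or take 6, with the latch lever still clicked down (over 0.42 rad) and every bystander within 30 mm of where it stood (all of step 2 and velocity of joint lid between -0.1 and 0.1 rad/s and value of joint latch above 0.42 rad); the arm keeps its last pose, push and grip.
It fails at once if a bystander was moved by more than 30 mm (distance of any of sample_a, sample_b, kettle, pellet_jar, spray, beaker, scoop, glove_box from where it was at the start of the episode above 0.03 m).
It also fails if it takes over 45 s, if anything falls off the work surface, if the arm or the gripper's body presses on something with over 40 N, if the wrist force passes 120 N, or if a joint passes its speed limit or range.

## Working session

There is one attempt and no reset: what is moved stays moved. The work goes in short steps, Python scripts to look and compute and a tool call to move; the robot and the scene stay as the last step left them, time stands still between calls to the robot, and variables do not carry over. Pictures are saved under pics/ and viewed, at most 10 in all, crops included, and the job is handed in when it is done.

Besides the shell and the picture viewer there is one more tool, called after "Emit:" as a command line: name --pt "numbers of a row" for each row, then --argument value for the rest. carry_out: Moves the arm, as the interface text tells. Its arguments: {"type":"object","properties":{"series":{"type":"array","items":{"type":"array","items":{"type":"number"}}}},"required":["series"]}

```bash
mkdir -p pics; cat > h.py <<'E'
import numpy as np, cv2
from cell import env
def take(n):
    p,d=env.read_camera(n); return p,d
def world(n,uv,depth=None,z=None,T=None):
    c=env.get_calibration(n); K=np.array(c["intrinsics"],float); D=np.array(c["D"],float)
    if T is None: T=np.array(c["cam_to_world"],float)
    q=cv2.undistortPoints(np.array(uv,float).reshape(-1,1,2),K,D).reshape(-1,2)
    r=np.c_[q[:,0],-q[:,1],-np.ones(len(q))]
    if z is None: return (r*np.array(depth).reshape(-1,1))@T[:3,:3].T+T[:3,3]
    w=r@T[:3,:3].T; s=(z-T[2,3])/w[:,2]; return w*s[:,None]+T[:3,3]
E
python3 - <<'E'
from h import *
print(env.state())
for n in("scene","side","wrist"):
    p,d=take(n); cv2.imwrite(f"pics/{n}0.png",p[...,::-1]); np.savez(f"{n}0.npz",p=p,d=d)
    c=env.get_calibration(n); print(n,c)
E
```

```text
{'t': 0.0, 'joints': array([-1.05581052e-01,  4.91533094e-01,  1.55948238e+00, -3.41188093e-05,
        1.09170748e+00, -1.05590890e-01]), 'qvel': array([ 0.00028345, -0.00225311,  0.00011304,  0.00047595,  0.00107431,
       -0.00088715]), 'tau': array([-9.52334158e-04, -6.12640929e+01, -2.58175153e+01,  6.92750537e-02,
        4.83079045e-02, -1.38641695e-05]), 'eef_pos': array([6.24950514e+02, 3.73201582e-02, 4.04166734e+02]), 'tcp_rot': array([-3.14046545e+00, -8.90369922e-05,  1.57082186e+00]), 'ft_force': array([ 0.21038514,  0.27307533, -0.81834205]), 'moment': array([-0.02826326,  0.01893918,  0.0571446 ]), 'grip_force': 0.0, 'opening': 0.9986001707647228}
scene {'intrinsics': array([[469.83246046,   0.        , 277.86081781],
       [  0.        , 469.83246046, 201.92444096],
       [  0.        ,   0.        ,   1.        ]]), 'D': array([0.03804395, 0.        , 0.        , 0.        , 0.        ]), 'cam_to_world': array([[ 7.65648211e-01,  5.50063752e-01, -3.33485660e-01,
         5.36291323e+00],
       [-6.43201852e-01,  6.47719910e-01, -4.08350702e-01,
        -6.467271
[... 703 characters left out ...]
],
       [ 0.00000000e+00,  0.00000000e+00,  0.00000000e+00,
         1.00000000e+00]])}
wrist {'intrinsics': array([[304.49431581,   0.        , 278.14213583],
       [  0.        , 304.49431581, 206.21699721],
       [  0.        ,   0.        ,   1.        ]]), 'D': array([-0.01996436,  0.        ,  0.        ,  0.        ,  0.        ]), 'T_tool_cam': array([[ 6.11492809e-04,  9.70899850e-01,  2.39485086e-01,
         6.67991184e+01],
       [ 9.99999757e-01, -5.13254882e-04, -4.72570437e-04,
        -1.74914126e+00],
       [-3.35901677e-04,  2.39485317e-01, -9.70899928e-01,
         1.94859949e+01],
       [ 0.00000000e+00,  0.00000000e+00,  0.00000000e+00,
         1.00000000e+00]])}
```

View pics/scene0.png

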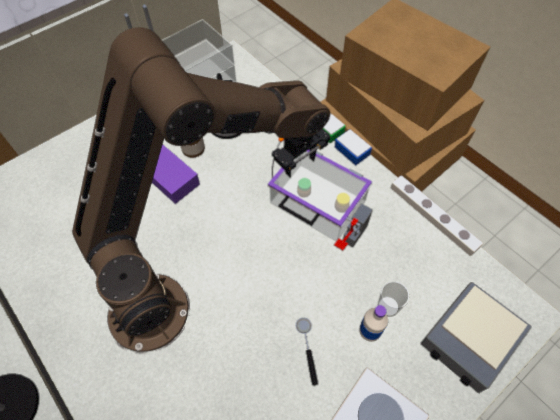

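View pics/side0.png

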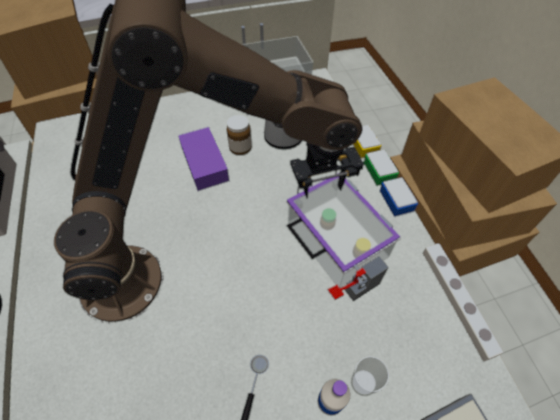

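View pics/wrist0.png

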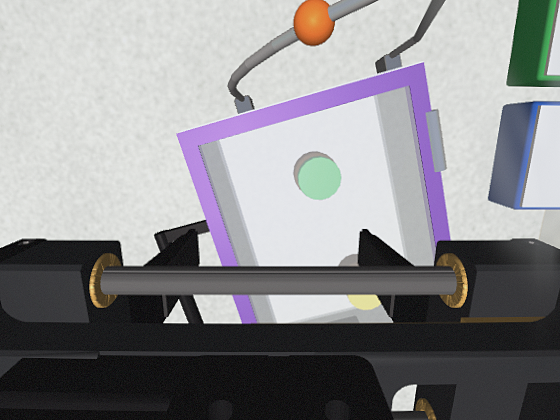

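Scene: lid border corners about (270,183), (302,150), (370,184), (333,233), and the red pad about (345,243). In side, the lid corners are about (289,204), (397,235), (347,266) and the pad about (336,292). In wrist, the lid is ahead and the orange ball is at (314,22).

```bash
python3 - <<'E'
from h import *
for n in("side","scene"):
    f=np.load(f"{n}0.npz"); p,d=f["p"],f["d"]; h=cv2.cvtColor(p,cv2.COLOR_RGB2HSV)
    def comps(m,k=3):
        c,l,s,ce=cv2.connectedComponentsWithStats(m.astype(np.uint8)); o=np.argsort(-s[1:,4])[:k]+1
        return [(s[i],ce[i],l==i) for i in o]
    m=(h[...,0]>125)&(h[...,0]<150)&(h[...,1]>90)&(h[...,2]>90)
    m=cv2.morphologyEx(m.astype(np.uint8),cv2.MORPH_CLOSE,np.ones((3,3)))
    for s,ce,k in comps(m):
        v,u=np.nonzero(k); W=world(n,np.c_[u,v],z=128)
        r=cv2.minAreaRect(W[:,:2].astype(np.float32)); print(n,"purple",s,np.round(r[0]),np.round(r[1]),r[2],np.round(cv2.boxPoints(r)).tolist())
    m=((h[...,0]<6)|(h[...,0]>174))&(h[...,1]>170)&(h[...,2]>120)
    for s,ce,k in comps(m,2):
        v,u=np.nonzero(k); print(n,"red",s,ce.round(1)); W=world(n,np.c_[u,v],d[k]); print(np.median(W,0).round(1), W.min(0).round(),W.max(0).round())
        q=W[abs(W[:,2]-np.median(W[:,2]))<8]; print(q.mean(0).round(1),len(q))
    print("red plane105")
E
```

```text
side purple [ 179  128   48   52 1517] [327. 333.] [110. 215.] 6.0321760177612305 [[261.0, 434.0], [284.0, 221.0], [393.0, 232.0], [371.0, 446.0]]
side purple [288 179 111  92 841] [675. -49.] [206. 282.] 15.373336791992188 [[539.0, 60.0], [614.0, -212.0], [812.0, -158.0], [737.0, 115.0]]
side purple [333 381  14  15 154] [ 497. -484.] [31. 28.] 24.61580467224121 [[477.0, -478.0], [489.0, -503.0], [517.0, -490.0], [505.0, -465.0]]
side red [329 282  26  17 142] [338.5 290.2]
[ 585.1 -249.5  105.2] [ 319. -603.   85.] [ 645. -234. 1051.]
[ 582.  -252.8  105.5] 116
side red [356 269   9   7  39] [360.2 272.3]
[ 655.2 -232.4  135.8] [ 642. -239.  132.] [ 666. -223.  140.]
[ 655.  -232.   135.9] 39
red plane105
scene purple [ 153  145   44   50 1179] [310. 332.] [126. 188.] 6.057099342346191 [[237.0, 419.0], [257.0, 233.0], [382.0, 246.0], [362.0, 432.0]]
scene purple [269 154 102  72 717] [675. -48.] [207. 285.] 15.596053123474121 [[537.0, 61.0], [614.0, -213.0], [813.0, -158.0], [736.0, 116.0]]
scene purple [375 305  11  12 101] [ 508. -485.] [33. 28.] 43.580467224121094 [[486.0, -486.0], [505.0, -507.0], [529.0, -484.0], [510.0, -464.0]]
scene red [335 231  17  19 113] [342.5 241.5]
[ 585.2 -248.3  104.8] [   5. -647.   20.] [ 649. -227. 1440.]
[ 582.4 -252.7  105.7] 88
scene red [351 218   7   8  35] [353.7 221.8]
[ 655.6 -232.8  134.4] [ 638. -241.   84.] [ 677. -224.  142.]
[ 653.7 -231.9  134.9] 31
red plane105
```

Emit:
carry_out --pt "-0.03 -0.006 0 10 0" --pt "-0.07 -0.012 0 20 0" --pt "-0.11 -0.02 0 30 0" --pt "-0.15 -0.03 0 40 0" --pt "-0.19 -0.036 0 50 0" --pt "-0.23 -0.042 0.02 60 0" --pt "-0.254 -0.047 0.04 70 0" --pt "-0.254 -0.047 0.06 74.5 0" --pt "-0.254 -0.047 0.08 74.5 0" --pt "-0.254 -0.047 0.08 74.5 0" --pt "-0.254 -0.047 0.08 74.5 0"

```text
t: 1.52
eef_pos: [578.2, -254.0, 325.4]
tcp_rot: [3.141, -0.001, 0.271]
ft_force: [0.3, 0.3, 0.1]
opening: 0.005
grip_force: 0.0
```

```bash
python3 - <<'E'
from h import *
p,d=take("side"); cv2.imwrite("pics/s1.png",cv2.resize(p[200:340,260:450,::-1],None,fx=4,fy=4)); s=env.state(); print(s["joints"],s["eef_pos"],s["tcp_rot"])
E
```

```text
[-5.18384436e-01  5.83265435e-01  1.62447403e+00  2.79759802e-05
  9.32595750e-01  7.81537634e-01] [ 578.19982626 -253.94643384  325.6303349 ] [ 3.14071592e+00 -9.01670213e-04  2.70857999e-01]
```

View pics/s1.png

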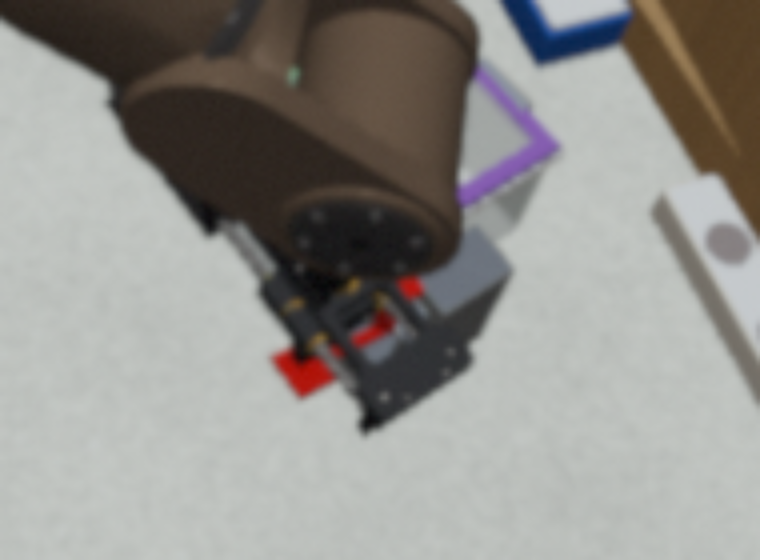

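The gripper hovers over the pad (red at about (300,370) in the crop), with only parallax offset. Pressing next.

Emit:
carry_out --pt "0 0 0.02 0 0" --pt "0 0 0.035 0 0" --pt "0 0 0.045 0 0" --pt "0 0 0.055 0 0" --pt "0 0 0.062 0 0" --pt "0 0 0.068 0 0" --pt "0 0 0.07 0 0" --pt "0 0 0.07 0 0"

```text
t: 2.58
eef_pos: [578.2, -254.0, 254.8]
tcp_rot: [3.141, -0.0, 0.271]
ft_force: [-0.4, 0.2, 2.6]
opening: 0.005
grip_force: 1.4
```

Emit:
carry_out --pt "0 0 0.003 0 0" --pt "0 0 0.006 0 0" --pt "0 0 0.006 0 0"

```text
t: 2.95
eef_pos: [578.0, -254.0, 248.6]
tcp_rot: [3.142, -0.0, 0.271]
ft_force: [1.1, -0.4, 4.5]
opening: 0.006
grip_force: 2.1
```

Emit:
carry_out --pt "0 0 0.002 0 0" --pt "0 0 0.004 0 0" --pt "0 0 0.004 0 0"

```text
t: 3.32
eef_pos: [578.1, -254.0, 246.1]
tcp_rot: [3.141, -0.001, 0.271]
ft_force: [-2.6, 1.2, 17.2]
opening: 0.005
grip_force: 8.8
```

Emit:
carry_out --pt "0 0 -0.03 0 0" --pt "0 0 -0.08 0 0" --pt "0 0 -0.13 0 0" --pt "0 -0.02 -0.13 -10 0.3" --pt "0 -0.05 -0.13 -20 0.5" --pt "0.001 -0.08 -0.13 -30 0.5" --pt "0.001 -0.11 -0.13 -40 0.5" --pt "0.001 -0.14 -0.13 -50 0.5" --pt "0.001 -0.16 -0.13 -60 0.5" --pt "0.001 -0.172 -0.13 -70 0.5" --pt "0.001 -0.172 -0.13 -80 0.5" --pt "0.001 -0.172 -0.13 -90 0.5" --pt "0.001 -0.172 -0.13 -90 0.5" --pt "0.001 -0.172 -0.13 -90 0.5"

```text
t: 5.08
eef_pos: [532.9, -88.0, 374.5]
tcp_rot: [-3.141, -0.0, 1.837]
ft_force: [-0.5, -0.1, -1.2]
opening: 0.498
grip_force: 0.0
```

```bash
python3 - <<'E'
from h import *
from scipy.spatial.transform import Rotation as Ro
s=env.state(); print(s["eef_pos"],s["tcp_rot"],s["joints"])
p,d=take("wrist"); cv2.imwrite("pics/w2.png",p[...,::-1]); 
T=np.eye(4);T[:3,:3]=Ro.from_euler("xyz",s["tcp_rot"]).as_matrix();T[:3,3]=s["eef_pos"]; T=T@np.array(env.get_calibration("wrist")["T_tool_cam"])
np.savez("w2.npz",p=p,d=d,T=T)
n="side"; p,d=take(n); h=cv2.cvtColor(p,cv2.COLOR_RGB2HSV)
m=((h[...,0]<6)|(h[...,0]>174))&(h[...,1]>170)&(h[...,2]>100)&(d>0)
v,u=np.nonzero(m); W=world(n,np.c_[u,v],d[m]); W=W[(W[:,0]<605)&(W[:,1]<-225)]; print(len(W),np.median(W,0))
E
```

```text
[532.94783278 -87.98687744 374.49995609] [-3.14119596e+00 -2.96856042e-04  1.83737241e+00] [-2.85930727e-01  4.06064480e-01  1.80308551e+00  5.53846944e-05
  9.32936128e-01 -5.52539858e-01]
115 [ 578.80121583 -252.41333716   63.28596507]
```

View pics/w2.png

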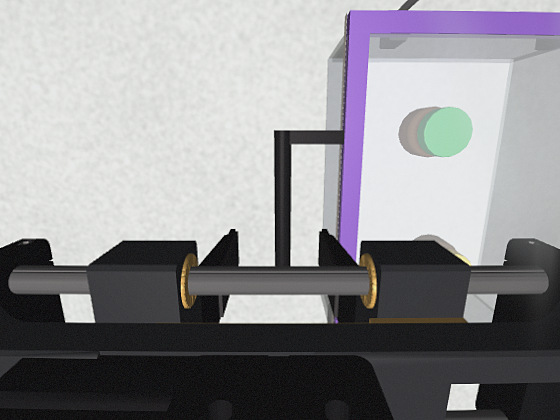

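The pad now sits at z 63, so the lever is latched. In the wrist view the bar (column 283, rows 130–265) runs midway between the fingers (columns 230 and 328) and parallel to them. Descending to grasp.

Emit:
carry_out --pt "0 0 0.03 0 0.5" --pt "0 0 0.055 0 0.5" --pt "0 0 0.07 0 0.5" --pt "0 0 0.08 0 0.5" --pt "0 0 0.08 0 0.5" --pt "0 0 0.08 0 0" --pt "0 0 0.08 0 0" --pt "0 0 0.08 0 0" --pt "0 0 0.08 0 0" --pt "0 0 0.08 0 0"

```text
t: 6.42
eef_pos: [534.7, -87.4, 295.7]
tcp_rot: [3.135, 0.002, 1.841]
ft_force: [13.9, 9.7, -1.5]
opening: 0.128
grip_force: 30.0
```

Emit:
carry_out --pt "0 0.003 0 0 0" --pt "0 0.003 -0.011 0 0" --pt "0 0.004 -0.022 0 0" --pt "0 0.005 -0.0325 0 0" --pt "0 0.007 -0.0435 0 0" --pt "0 0.007 -0.0435 0 0"

```text
t: 7.18
eef_pos: [539.5, -86.2, 339.1]
tcp_rot: [-3.142, 0.0, 1.841]
ft_force: [-1.5, -3.7, -2.8]
opening: 0.129
grip_force: 30.0
```

Emit:
carry_out --pt "0 0.002 -0.0107 0 0" --pt "0 0.0047 -0.0213 0 0" --pt "0 0.0078 -0.0318 0 0" --pt "0 0.0113 -0.0421 0 0" --pt "0 0.0152 -0.0523 0 0" --pt "0 0.0196 -0.0623 0 0" --pt "0 0.0244 -0.072 0 0" --pt "0 0.0297 -0.0816 0 0" --pt "0 0.0354 -0.0909 0 0" --pt "0 0.0414 -0.1 0 0" --pt "0 0.0479 -0.1088 0 0" --pt "0 0.0547 -0.1173 0 0" --pt "0 0.0619 -0.1255 0 0" --pt "0 0.0694 -0.1334 0 0" --pt "0 0.0773 -0.1409 0 0" --pt "0 0.0855 -0.148 0 0" --pt "0 0.0855 -0.148 0 0" --pt "0 0.0855 -0.148 0 0" --pt "0 0.0855 -0.148 0 0"

```text
t: 9.55
eef_pos: [620.2, -63.7, 489.4]
tcp_rot: [-3.138, 0.001, 1.841]
ft_force: [-21.5, -6.2, 20.2]
opening: 0.124
grip_force: 30.0
```

```bash
python3 - <<'E'
from h import *
s=env.state(); print(s["eef_pos"],s["tcp_rot"],s["qvel"].round(4))
p,d=take("side"); cv2.imwrite("pics/s3.png",cv2.resize(p[60:340,200:480,::-1],None,fx=2,fy=2))
for n in("side","scene"):
    if n=="scene": p,d=take(n)
    h=cv2.cvtColor(p,cv2.COLOR_RGB2HSV)
    m=(h[...,0]>125)&(h[...,0]<150)&(h[...,1]>90)&(h[...,2]>60)&(d>0); v,u=np.nonzero(m); W=world(n,np.c_[u,v],d[m])
    a=(W-[677.4,-47.6,0])@np.array([[.9636,-.2672,0],[.2672,.9636,0],[0,0,1]]); a=a[(abs(a[:,1])<150)&(abs(a[:,0])<130)]
    k=a[:,0]<40; print(n,k.sum(),np.degrees(np.median(np.arctan2(a[k,2]-126,100-a[k,0]))))
    m=((h[...,0]<6)|(h[...,0]>174))&(h[...,1]>170)&(h[...,2]>100)&(d>0)
    v,u=np.nonzero(m); W=world(n,np.c_[u,v],d[m]); W=W[(W[:,0]<605)&(W[:,1]<-225)]; print(len(W),np.median(W,0))
E
```

```text
[620.23969866 -63.69283036 489.39696987] [-3.13825758e+00  1.41101686e-03  1.84116179e+00] [-0.0011 -0.0002 -0.0006  0.     -0.0005  0.0012]
side 84 50.57927803510882
115 [ 578.65632071 -252.83141268   63.8447551 ]
scene 120 50.450381527905776
95 [ 579.19501761 -252.22981023   63.6979028 ]
```

View pics/s3.png

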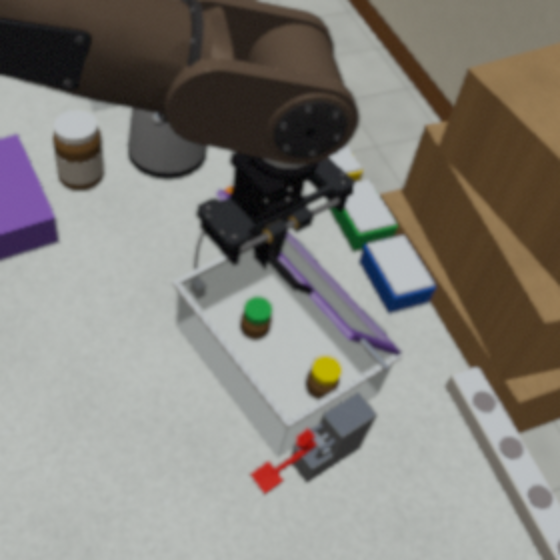

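The lid is up at about 50.5° in both views, the red lever is down (pad at about (267,477)), and nothing else has moved. I'll ease off the inward push slightly before handing in.

Emit:
carry_out --pt "0 -0.001 -0.001 0 0" --pt "0 -0.0015 -0.0015 0 0" --pt "0 -0.0015 -0.0015 0 0" --pt "0 -0.0015 -0.0015 0 0" --pt "0 -0.0015 -0.0015 0 0"

```text
t: 10.28
eef_pos: [619.7, -63.9, 489.3]
tcp_rot: [-3.14, 0.001, 1.841]
ft_force: [-10.4, -5.6, 8.2]
opening: 0.128
grip_force: 30.0
```

```bash
python3 -c "
from cell import env
print(env.job_done())"
```

```text
the job is handed in; nothing more can be done
None
```

I handed the job in at about 10 s: the latch lever is clicked down and the gripper holds the lid steady at about 50.5° (both cameras agree), with no bystander visibly moved; no verdict came back.

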